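# Open the paper-clip jar at the supply counter

## Task

Take the square glass jar with the red cap out of the grey supply tray and seat it fully down in the dark square holder, cap still tight; the holder braces the jar so that it cannot turn. Then unscrew the red cap, counter-clockwise from above, stop turning once the threads let go (a little under a quarter turn), and lift it off and hold it level about 2 cm above the jar's mouth, jar still seated: finish while holding the cap there, do not put it down or let go. Do not knock over or push about the other jars and desk things.

Things in the scene. Friction and masses are not known exactly. Their poses are not given: they have to be found in the camera images.
- jar: Glass jar without its cap: clear square body 52 x 52 mm, 50 mm tall, copper paper clips inside, round neck 32 mm across with three thread ramps, 0.24 to 0.39 kg. Origin: centre of its underside; z up; x, y across its flat sides. It starts upright in the tray in one of three places. Seated, its origin is at holder_floor, sides parallel to the pocket's, any of the four ways round.
- jar_mouth (a point): Centre of the open jar's mouth: on the jar's axis, 85 mm above its underside, level with the black rubber seal once that has sprung up.
- cap: Red round screw cap, 52 mm across, 30 mm tall, ribbed side, white stripe over its top along its own x axis, 35 g; the only red cap. Origin: centre of its lower rim; z up through its top. Tight, its rim is 54 mm above the jar's underside, only 4 mm above the glass shoulders, which reach out past it: fingertips must not go over 3 mm below the rim. Tight, its x axis is along the jar's x.
- cap_top (a point): Centre of the cap's flat top, 30 mm above its rim. Tight, the cap bears the jar's weight and stays put; about 0.2 N m loosens it. Counter-clockwise from above it is free after 1.05 to 1.25 rad relative to the jar; turn 1.35 to 1.5 rad (the jar gives up to 0.1 rad in the holder); a stop comes at 1.65 rad. It need not rise while turning; a sprung seal pushes it up 5 mm at most.
- holder: Fixed dark steel block, 92 x 92 mm, 32 mm high, on a 130 x 50 mm aluminium foot along its x axis, with an open square pocket in its top: 55 x 55 mm, 24 mm deep, sides along the block's x and y, mouth bevelled by 4 mm. Origin: centre of its underside on the counter; z up. It is to the left or to the right of the middle, opposite the tray; its yaw varies by up to 0.5 rad.
- holder_floor (a point): Centre of the floor of the holder's pocket, 8 mm above the counter; axes as the holder's. The jar's underside rests here when seated.
- tray: Fixed grey open supply tray, 220 (its x) x 350 (its y) mm, walls 34 mm high and 4 mm thick. Origin: centre of its underside on the counter; inner floor 4 mm above. Three jars stand in it, at least 115 mm apart, among low clutter.
- jar_blue: Bystander in the tray: closed jar of the same shape with a blue cap, 84 mm tall, coloured beads inside. Origin: centre of its underside.
- jar_yellow: Bystander in the tray: closed jar of the same shape with a yellow cap, 84 mm tall, brass beads inside. Origin: centre of its underside.
- notes: Bystander in the tray: yellow block of sticky notes, 50 x 50 x 22 mm. Origin: centre of its underside.
- tape: Bystander in the tray: white roll of tape lying flat, 52 mm across, 18 mm high. Origin: centre of its underside.
- eraser: Bystander in the tray: white and blue eraser, 48 x 22 x 13 mm. Origin: centre of its underside.
- stapler: Bystander at the far edge: dark red and black stapler, 34 x 130 x 36 mm. Origin: centre of its underside.
- mug: Bystander at the far edge: white mug, 76 mm across, 88 mm high. Origin: centre of its underside.
Mind the look-alikes: they are no part of the job. Of the things shaped like the cap, the red one is meant.

How it is judged (in metres and radians):
On the way, in this order (a step that is already met when the one before it is completed fails the run):
1. the jar is seated in the holder with its cap still tight (horizontal distance between jar and holder_floor below 0.005 m and z of jar in the frame of holder_floor below 0.004 m and angle between jar's own z axis and vertical below 0.1 rad and z of cap in the frame of jar below 0.058 m and angle between the x axis of cap and the x axis of jar, either way round below 0.3 rad), for 0.2 s.
2. the cap is turned loose on the seated jar, before it is lifted (horizontal distance between jar and holder_floor below 0.005 m and z of jar in the frame of holder_floor below 0.004 m and angle between jar's own z axis and vertical below 0.1 rad and angle between the x axis of cap and the x axis of jar, either way round above 1 rad and z of cap in the frame of jar below 0.075 m), for 0.1 s.
At the end, for the whole second after the job is handed in: Jar seated in the holder (5 mm off centre, 4 mm off its floor, 0.1 rad tilt at most); the fingers hold the cap still, level within 0.2 rad, rim 6 to 45 mm above the mouth, within 15 mm of its axis, clear of the jar, turned 1.0 to 2.1 rad from tight (horizontal distance between jar and holder_floor below 0.005 m and z of jar in the frame of holder_floor below 0.004 m and angle between jar's own z axis and vertical below 0.1 rad and z of cap in the frame of jar_mouth between 0.006 and 0.045 m and horizontal distance between cap and jar_mouth below 0.015 m and angle between cap's own z axis and vertical below 0.2 rad and angle between the x axis of cap and the x axis of jar, either way round above 1 rad and contact force between the fingers and cap above 2 N and contact force between cap and jar below 0.1 N and linear speed of each of cap, jar below 0.03 m/s); the arm keeps its last pose, push and grip.
It fails at once if a bystander was tipped over or pushed more than 30 mm (distance of any of jar_blue, jar_yellow, notes, tape, eraser, stapler, mug from where it was at the start of the episode above 0.03 m or angle between any of jar_blue, jar_yellow, notes, tape, eraser, stapler, mug's own z axis and vertical above 0.5 rad).
It fails at once if the jar was tipped over (angle between jar's own z axis and vertical above 0.8 rad).
It also fails if it takes over 48 s, if anything falls off the work surface, if the arm or the gripper's body presses on something with over 40 N, if the wrist force passes 120 N, or if a joint passes its speed limit or range.

## Robot

A 6-joint arm with a two-finger parallel gripper is mounted at the origin on the work surface. World frame = base frame: x ahead of the robot, y to its left, z up, the work surface at z = 0. Lengths are in mm, angles in rad, forces in N, time in s.
With the tool pointing down it reaches from about 250 to 725 mm from the base axis. Payload 9.7 kg.
Tool frame: the origin (TCP) lies at the very end of the fingers, on their centre line; the grasp point (between the pads) lies 19 mm behind it; x points along the fingers, y is the direction in which the jaws open and shut, and the axes are right-handed (so a half turn about x gives the same grasp; the last joint's range is limited). The gripper opens to 85 mm and grips with 20 to 120 N. Pads are 22 mm wide; open, the fingers measure 114 mm over their backs; the gripper's body (76 mm by 85 mm) begins 54 mm behind the grasp point. The pads swing forward as they close: fully open they stand 13 mm farther back than shut.
Start: joints at [1.347, 0.087, 0.176, 1.66, 0, 1.571], TCP at [122.062, 536.281, 231.284] pointing down, gripper open.
Joint ranges: [-3.13, 3.13], [-0.85, 1.81], [-1.15, 1.24], [-2.2, 2.28], [-1.44, 1.52], [-3.14, 3.14]. Speed limits (rad/s): [2.22, 2.22, 2.57, 3.14, 3.14, 3.14].

## Interface

Orientations are given as a unit quaternion [x, y, z, w].
In Python, from station import manip, optics gives the robot as it stands. Calls block until the motion is done:
- manip.move_ptp(position, orientation): joint-space move of the TCP to a pose.
- manip.servo_line(position, ori=None, speed=150): straight line of the TCP; ori=None keeps the orientation; speed is the mean speed in mm/s.
- manip.move_joints(angles): joint-space move.
- manip.release() and manip.grasp(): open the fingers fully, or close them until they stop; the grip force is fixed at half the most.
- manip.sleep(seconds).
- manip.inverse_kinematics(position, orientation): joint angles nearest the present ones, or None.
- manip.state(): the state.
- optics.grab_frame(name): name is "scene" or "top" or "wrist"; returns a dict with "pixels" (420x560x3 uint8, blue, green, red), "depth" (420x560 float32, mm along the optical axis (not along the pixel's ray), 0 where there is no reading), "fx", "fy", "cx", "cy" (pixels), "R" (3x3) and "t" (3): a world point X has camera coordinates R X + t; the wrist camera has in their place "mount" (4x4, takes a point from camera to tool coordinates, whose origin is the TCP and whose axes are the tool frame's). Camera axes: x right, y down, z forward; pixel columns grow to the right and rows downward; lengths in mm; the calibration is good to about 2 mm. The wrist camera is an equidistant fisheye: a pixel r from the principal point sees the ray r / f radians off the axis. A picture is of the moment at which its call begins: read the wrist's pose just before it.
A pose or a line that the arm cannot do raises manip.Unreachable and nothing moves.
- manip.finish_job(): hands the job in, once; it reports no verdict.
The state is a dict: "t": time; "joint_pos": joint angles; "joint_velocities": joint speeds; "joint_efforts": joint torques, N m; "eef_pos": TCP position; "eef_rot": TCP orientation; "contact_force": force on the tool from outside, world axes, zero at the start; "wrist_torque": the same for the moment, N m; "opening": finger opening in mm.
Only numpy, scipy, OpenCV 4.12 (cv2) and the standard library are available. Lean on these libraries where they do the work, as an engineer would, in place of code of your own. Each camera call takes 0.05 s, during which the arm holds its last target. There are 200 camera calls.

## Working session

There is one attempt and no reset: what is moved stays moved. The work goes in short steps, each a Python script; the robot and the scene stay as the last script left them, time stands still between calls to the robot, and variables do not carry over. Pictures are saved under pics/ and viewed, about 8 in all and at most 12, crops included, and the job is handed in when it is done.

```bash
mkdir -p pics; python3 - <<'E'
from station import manip, optics
import cv2, pickle
s=manip.state(); print({k:s[k] for k in("t","eef_pos","eef_rot","opening","joint_pos")})
fs={}
for n in("top","scene"):
    f=optics.grab_frame(n); fs[n]=f; cv2.imwrite(f"pics/{n}1.png",f["pixels"])
    print(n,f["fx"],f["cx"],f["cy"],f["R"],f["t"])
pickle.dump(fs,open("f1.pkl","wb"))
E
```

```text
{'t': 0.0, 'eef_pos': array([122.0025659 , 536.06395262, 230.58547485]), 'eef_rot': array([ 0.07848938,  0.70273918, -0.07940839,  0.70263175]), 'opening': 85.29968590593239, 'joint_pos': array([1.34701543e+00, 8.74420387e-02, 1.75119514e-01, 1.65978231e+00,
       5.85219315e-06, 1.57078321e+00])}
top 511.89291001725167 279.65321412423407 209.28358056387032 [[-0.0221714  -0.99974333  0.00465928]
 [-0.99838428  0.02189689 -0.05243426]
 [ 0.05231878 -0.00581429 -0.99861351]] [  -4.69221448  525.99743431 1550.53844343]
scene 472.964562703977 279.0354753640581 205.68192183917213 [[-0.70820471  0.70599162  0.00468198]
 [ 0.40847501  0.41514641 -0.81289705]
 [-0.57584222 -0.57378505 -0.58238858]] [ 395.38388631 -164.83306749 1446.00179326]
```

View pics/top1.png

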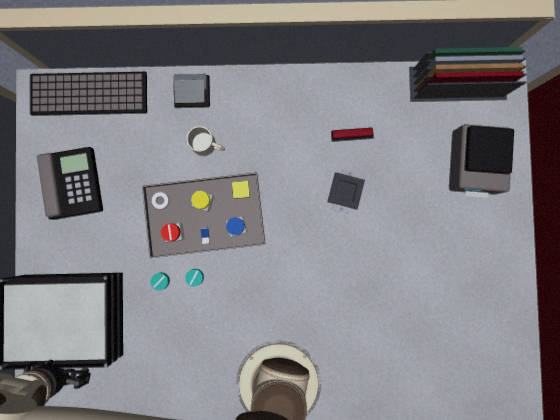

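The top view shows the tray on the left with the red cap at (171,232), blue at (235,226) and yellow at (200,200). The holder is at (346,191), with its foot sticking out vertically in the picture. Next I'll enlarge the key areas.

```bash
cat > h.py <<'E'
import numpy as np, cv2, pickle
from scipy.spatial.transform import Rotation as Ro
def ray(f,u,v,z):
    """world point at height z seen at pixel u,v"""
    d=f["R"].T@np.array([(u-f["cx"])/f["fx"],(v-f["cy"])/f["fy"],1]); c=-f["R"].T@f["t"]
    return c+d*(z-c[2])/d[2]
def dep(f,u,v):
    z=f["depth"][int(round(v)),int(round(u))]
    return f["R"].T@(z*np.array([(u-f["cx"])/f["fx"],(v-f["cy"])/f["fy"],1])-f["t"])
def down(a):
    """tool x down, jaw (tool y) at world yaw a"""
    x=np.array([0,0,-1.]); y=np.array([np.cos(a),np.sin(a),0])
    return Ro.from_matrix(np.c_[x,y,np.cross(x,y)]).as_quat()
E
python3 - <<'E'
from h import *
f=pickle.load(open("f1.pkl","rb"))["top"]; p=f["pixels"]
a=cv2.resize(p[210:255,150:195],(400,400),interpolation=cv2.INTER_CUBIC)
b=cv2.resize(p[168:213,324:369],(400,400),interpolation=cv2.INTER_CUBIC)
cv2.imwrite("pics/crop1.png",np.hstack([a,b]))
print("cap",ray(f,171,232,84),dep(f,171,230),"holder",ray(f,346,191,32),dep(f,346,191))
for c in((145,187),(258,174),(265,244),(151,256)): print(ray(f,*c,34))
print(Ro.from_quat([0.07848938,0.70273918,-0.07940839,0.70263175]).as_matrix().round(3))
m=cv2.inRange(p,(0,0,130),(60,60,255)); n,l,st,ce=cv2.connectedComponentsWithStats(m); print(st,ce)
E
```

```text
cap [462.86170768 301.59099554  84.        ] [468.61385873 300.75856747  87.71235483] holder [ 575.83220821 -218.25992692   32.        ] [ 577.97332528 -221.68585985    6.93866053]
[600.99034437 388.85476864  34.        ]
[633.06515611  46.98379853  34.        ]
[421.21889773  30.1738427   34.        ]
[392.92388153 372.63327201  34.        ]
[[-0.     0.222  0.975]
 [-0.001  0.975 -0.222]
 [-1.    -0.001 -0.   ]]
[[     0      0    560    420 235019]
 [   161    224      9     17     88]
 [   170    224      9     17     93]] [[279.58457401 209.48285032]
 [164.95454545 232.28409091]
 [174.16129032 231.27956989]]
```

View pics/crop1.png

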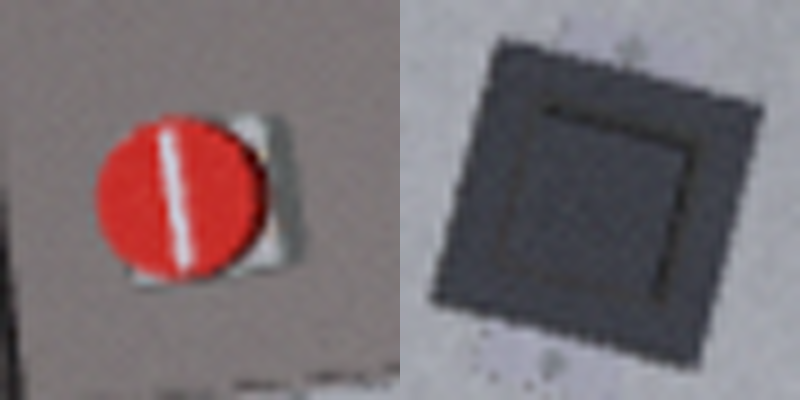

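The crop shows the cap centre at about (170.4,232.2), with the stripe nearly along world x. The holder corners are clear. I'll compute both poses, check the j6 range, then take close looks with the wrist camera at the holder and at the jar.

```bash
python3 - <<'E'
from h import *
from station import manip, optics
f=pickle.load(open("f1.pkl","rb"))["top"]
P=lambda c,o,z: ray(f,o[0]+(c[0]+.5)/8.889-.5,o[1]+(c[1]+.5)/8.889-.5,z)
H=np.array([P(c,(324,168),32) for c in((100,38),(365,105),(302,370),(32,302))])
print(H,H.mean(0),[np.linalg.norm(H[i]-H[i-1]) for i in range(4)])
d=H[0]-H[1]; e=H[0]-H[3]; print("hyaw",np.arctan2(-d[0],d[1]),np.arctan2(e[1],e[0]))
print("cap",P((182,198),(150,210),88)); a=P((168,130),(150,210),88)-P((184,268),(150,210),88); print("yaw",np.arctan2(a[1],a[0]))
h=H.mean(0)
for y in np.arange(-3.1,3.2,.4):
    o=[]
    for p in((h[0],h[1],90),(462,302,60)):
        q=manip.inverse_kinematics(p,down(y)); o.append(None if q is None else np.round(q,2)[[0,4,5]])
    print(round(y,2),o)
y0=1.2
manip.move_ptp([h[0],h[1],230],down(0.25+1.57-np.pi if 0 else -1.2))
for n,p,z in(("h",h,230),("j",[462,302],230)):
    manip.move_ptp([p[0]-30*(n=="h"),p[1],z],down(-1.2)) if n=="j" else None
    s=manip.state(); w=optics.grab_frame("wrist"); pickle.dump((s,w),open(f"w{n}.pkl","wb")); cv2.imwrite(f"pics/w{n}.png",w["pixels"]); print(s["t"],s["joint_pos"].round(2),s["eef_pos"])
print(w["mount"],w["fx"],w["cx"],w["cy"])
A=[cv2.imread(f"pics/w{n}.png") for n in "hj"]
cv2.imwrite("pics/w2.png",cv2.resize(np.hstack(A),(800,300)))
E
```

```text
[[ 634.88870195 -185.97930463   32.        ]
 [ 609.97137142 -275.75836809   32.        ]
 [ 519.96282616 -251.52908721   32.        ]
 [ 545.13509281 -160.32636597   32.        ]] [ 577.48949809 -218.39828148   32.        ] [np.float64(93.34764922737531), np.float64(93.17270843551073), np.float64(93.21264009063005), np.float64(94.61278650437545)]
hyaw -0.2707266012116461 -0.27839288155261244
cap [463.36302664 303.56564811  88.        ]
yaw 0.10437086271136777
-3.1 [array([-0.36,  0.  , -1.97]), array([ 0.58,  0.  , -1.03])]
-2.7 [array([-0.36,  0.  , -2.37]), array([ 0.58,  0.  , -1.43])]
-2.3 [array([-0.36,  0.  , -2.77]), array([ 0.58,  0.  , -1.83])]
-1.9 [array([-0.36,  0.  ,  3.11]), array([ 0.58,  0.  , -2.23])]
-1.5 [array([-0.36,  0.  ,  2.71]), array([ 0.58,  0.  , -2.63])]
-1.1 [array([-0.36,  0.  ,  2.31]), array([ 0.58,  0.  , -3.03])]
-0.7 [array([-0.36,  0.  ,  1.91]), array([0.58, 0.  , 2.85])]
-0.3 [array([-0.36,  0.  ,  1.51]), array([0.58, 0.  , 2.45])]
0.1 [array([-0.36,  0.  ,  1.11]), array([0.58, 0.  , 2.05])]
0.5 [array([-0.36,  0.  ,  0.71]), array([0.58, 0. 
[... 189 characters left out ...]
0.45])]
2.1 [array([-0.36,  0.  , -0.89]), array([0.58, 0.  , 0.05])]
2.5 [array([-0.36,  0.  , -1.29]), array([ 0.58,  0.  , -0.35])]
2.9 [array([-0.36,  0.  , -1.69]), array([ 0.58,  0.  , -0.75])]
3.1917 [-0.36  0.25  0.36  1.68  0.    2.41] [ 577.72804308 -217.66585526  230.04263056]
7.6417 [ 0.58  0.09  0.18  1.66 -0.   -2.93] [462.09458721 301.89361314 229.98548189]
[[-1.77630020e-04 -2.68875119e-01  9.63175030e-01 -1.43362604e+02]
 [ 9.99999488e-01  9.11527541e-04  4.38878699e-04 -8.34560310e-01]
 [-9.95964129e-04  9.63174615e-01  2.68874819e-01 -6.69203672e+01]
 [ 0.00000000e+00  0.00000000e+00  0.00000000e+00  1.00000000e+00]] 325.19226210127806 279.26715686074704 209.80222781899982
```

View pics/w2.png

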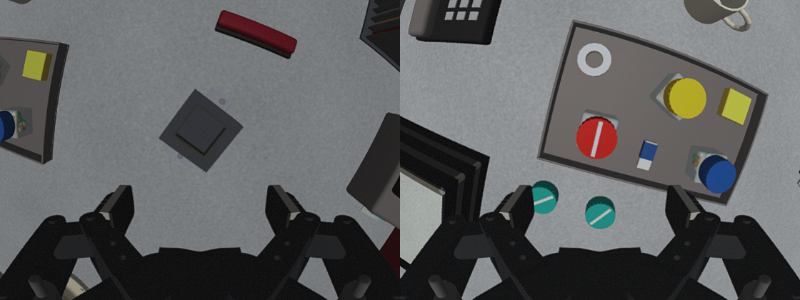

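The holder lies in clear view in the wrist picture, with corners at about (195,89), (243,126), (207,171) and (160,134). The red cap is at (597,138) in the composite. I'll measure the cap by its red colour and enlarge the holder.

```bash
cat >> h.py <<'E'
def wray(s,w,u,v,z):
    d=np.array([u-w["cx"],v-w["cy"]]); r=np.hypot(*d); th=r/w["fx"]
    c=np.r_[d/max(r,1e-9)*np.sin(th),np.cos(th)]
    T=Ro.from_quat(s["eef_rot"]).as_matrix(); M=np.array(w["mount"])
    o=T@M[:3,3]+s["eef_pos"]; k=T@M[:3,:3]@c
    return o+k*(z-o[2])/k[2]
def redcap(s,w,z):
    p=w["pixels"]; m=cv2.inRange(p,(0,0,110),(80,80,255)); n,l,st,_=cv2.connectedComponentsWithStats(cv2.dilate(m,np.ones((7,7))))
    i=1+np.argmax(st[1:,4]); ys,xs=np.nonzero((m>0)&(l==i))
    hull=cv2.convexHull(np.c_[xs,ys].astype(np.int32))[:,0]
    W=np.array([wray(s,w,*q,z)[:2] for q in hull]).astype(np.float32)
    return cv2.minEnclosingCircle(W), hull.mean(0)
E
python3 - <<'E'
from h import *
s,w=pickle.load(open("wj.pkl","rb")); print("cap z88",redcap(s,w,88))
# stripe yaw
(c,r),pc=redcap(s,w,88)
p=w["pixels"]; m=np.zeros(p.shape[:2],np.uint8); 
ys,xs=np.nonzero(cv2.inRange(p,(140,140,140),(255,255,255)))
W=np.array([wray(s,w,x,y,88)[:2] for x,y in zip(xs,ys) if np.hypot(x-pc[0],y-pc[1])<45]); W=W[np.hypot(*(W-np.array(c)).T)<22]
v=np.linalg.svd(W-W.mean(0))[2][0]; print(len(W),"stripe yaw",np.arctan(v[1]/v[0]),W.mean(0))
s,w=pickle.load(open("wh.pkl","rb"))
print([wray(s,w,u*1.4,v*1.4,32).round(1) for u,v in((195,89),(243,126),(207,171),(160,134))])
cv2.imwrite("pics/hcrop.png",cv2.resize(w["pixels"][115:250,210:350],(560,540),interpolation=cv2.INTER_CUBIC))
E
```

```text
cap z88 (((462.36346435546875, 306.9233703613281), 26.672393798828125), array([275.9, 196. ]))
257 stripe yaw 0.13551333117136152 [462.64625773 306.65696298]
[array([ 634.2, -187.8,   32. ]), array([ 609.7, -274.8,   32. ]), array([ 523.3, -250.9,   32. ]), array([ 552.5, -162.6,   32. ])]
```

View pics/hcrop.png

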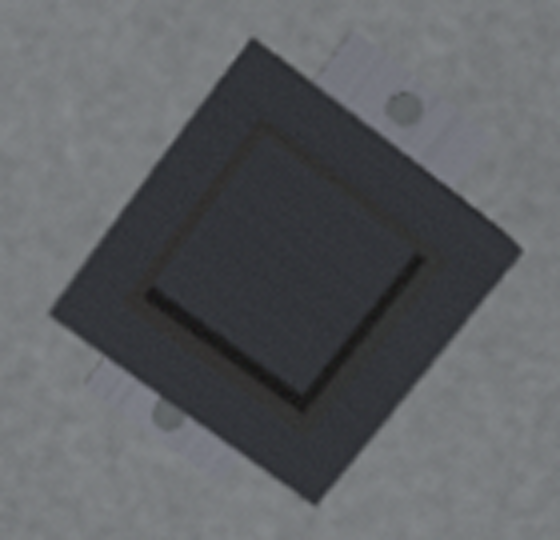

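Enlarged holder corners are (253,38), (523,250), (316,505) and (50,313), and the pocket is empty. I'll compute the pose, then go for the grasp.

```bash
python3 - <<'E'
from h import *
from station import manip, optics
s,w=pickle.load(open("wh.pkl","rb"))
H=np.array([wray(s,w,210+(u+.5)/4-.5,115+(v+.5)/4-.5,32) for u,v in((253,38),(523,250),(316,505),(50,313))])
d=H[0]-H[1];e=H[0]-H[3];d2=H[3]-H[2];e2=H[1]-H[2]
print(H.round(1),H.mean(0),[np.linalg.norm(H[i]-H[i-1]).round(1) for i in range(4)],[np.arctan2(-a[0],a[1]).round(3) for a in(d,d2)],[np.arctan2(a[1],a[0]).round(3) for a in(e,e2)])
g=.12+np.pi/2; o=down(g); c=[462.8,305.5]
manip.move_ptp([*c,130],o)
s=manip.state(); w=optics.grab_frame("wrist"); print(s["t"],s["joint_pos"].round(2),"cap now",redcap(s,w,88)[0]); cv2.imwrite("pics/pre.png",w["pixels"])
manip.servo_line([*c,60],speed=80); s=manip.state(); print(s["eef_pos"],s["contact_force"])
manip.grasp(); s=manip.state(); print(s["t"],s["eef_pos"],s["opening"],s["contact_force"],s["wrist_torque"])
cv2.imwrite("pics/grasped.png",optics.grab_frame("wrist")["pixels"])
cv2.imwrite("pics/gr2.png",cv2.resize(np.hstack([cv2.imread("pics/pre.png"),cv2.imread("pics/grasped.png")]),(800,300)))
E
```

```text
[[ 634.6 -187.5   32. ]
 [ 609.  -275.3   32. ]
 [ 521.1 -250.3   32. ]
 [ 546.2 -162.6   32. ]] [ 577.74118385 -218.92259464   32.        ] [np.float64(91.9), np.float64(91.4), np.float64(91.4), np.float64(91.3)] [np.float64(-0.284), np.float64(-0.278)] [np.float64(-0.275), np.float64(-0.276)]
10.5417 [ 0.58  0.08 -0.02  1.46 -0.    0.46] cap now ((461.5335388183594, 307.060302734375), 26.972135543823242)
[463.08357684 305.6952519   60.55675851] [-0.02853456 -0.04217261  1.30741305]
12.025 [463.01499271 305.85544563  60.62079642] 50.65767856060822 [-0.32819095  1.81593504  5.04813073] [ 0.22264845  0.11845295 -0.01862366]
```

View pics/gr2.png

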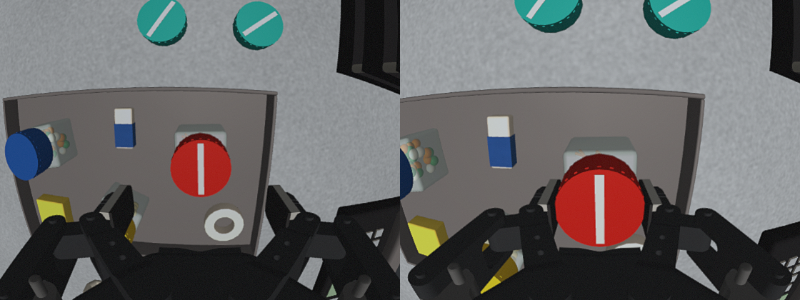

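The cap is gripped square on: opening 50.7 mm, stripe perpendicular to the jaws. Next I'll lift and carry the jar over to the holder.

```bash
python3 - <<'E'
from h import *
from station import manip, optics
s=manip.state(); manip.servo_line([*s["eef_pos"][:2],190],speed=120)
s=manip.state(); print("lift",s["t"],s["contact_force"],s["opening"])
g=1.293; zt=np.array([np.cos(-.278),np.sin(-.278)]); c=np.array([577.7,-218.7])+.6*zt
manip.move_ptp([*c,150],down(g))
manip.servo_line([*c,100],speed=100)
s=manip.state(); w=optics.grab_frame("wrist"); cv2.imwrite("pics/over.png",w["pixels"]); print(s["t"],s["eef_pos"],s["contact_force"],s["opening"],s["joint_pos"].round(2))
cv2.imwrite("pics/over_s.png",optics.grab_frame("scene")["pixels"][100:320,60:400])
a=cv2.resize(w["pixels"],(400,300)); b=cv2.resize(cv2.imread("pics/over_s.png"),(400,259)); b=cv2.copyMakeBorder(b,0,41,0,0,cv2.BORDER_CONSTANT)
cv2.imwrite("pics/over2.png",np.hstack([a,b]))
E
```

```text
lift 13.3083 [ 0.40065581 -0.6971662  -4.65826924] 50.87262288375524
15.9 [ 578.46247368 -218.77749202  100.45419914] [ 0.55522663 -0.50374997 -4.60909143] 50.53057196480199 [-0.36  0.24  0.1   1.43 -0.   -0.08]
```

View pics/over2.png

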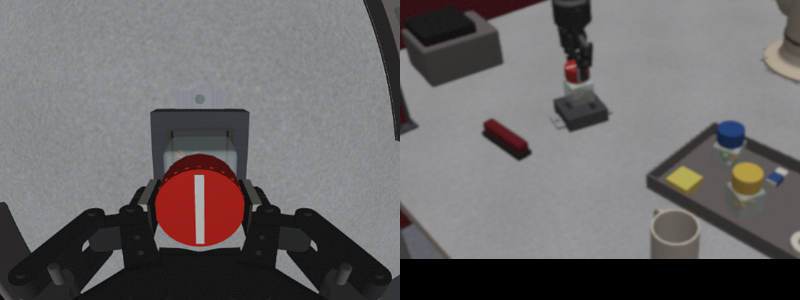

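The jar hangs square and centred over the holder: stripe at x≈199, block edges at 151 and 249. I'll insert it while watching the force.

```bash
python3 - <<'E'
from h import *
from station import manip, optics
s=manip.state(); c=np.array([577.7,-218.7])+.6*np.array([np.cos(-.278),np.sin(-.278)])
for z in(84,78,72,68,66,65,64,63):
    manip.servo_line([*c,z],speed=60); s=manip.state(); print(z,round(s["t"],2),s["eef_pos"].round(2),s["contact_force"].round(1),s["wrist_torque"].round(2),round(s["opening"],1))
    if s["contact_force"][2]>8: break
w=optics.grab_frame("wrist"); cv2.imwrite("pics/seat.png",w["pixels"][130:370,130:430])
E
```

```text
84 16.42 [ 577.91 -218.73   83.33] [-0.3  0.6 -4.5] [-0.04  0.   -0.  ] 50.4
78 16.67 [ 578.05 -218.8    77.56] [-0.7  1.  -3.8] [-0.04 -0.02  0.02] 50.8
72 16.92 [ 578.   -218.75   71.46] [-0.6 -1.3 -4.5] [-0.   -0.04 -0.  ] 50.6
68 17.17 [ 578.11 -218.81   67.68] [-0.3  0.1 -3.4] [-0.04 -0.   -0.03] 50.7
66 17.42 [ 578.2  -218.86   65.88] [ 0.3 -0.7 -4.9] [-0.03 -0.05 -0.03] 50.7
65 17.67 [ 578.29 -218.86   65.  ] [-0.2 -0.6 -4.4] [-0.02  0.03  0.  ] 50.2
64 17.92 [ 578.46 -218.82   64.71] [-1.9  1.6  3.7] [ 0.31  0.4  -0.03] 50.7
63 18.17 [ 578.67 -218.89   64.26] [-2.7  1.9  8.3] [0.36 0.67 0.02] 50.7
```

View pics/seat.png

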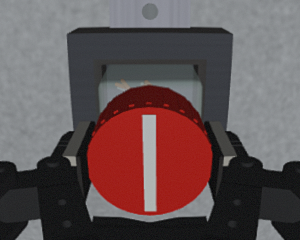

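The jar is seated: it stopped at z≈64.3 with 8 N down, against 64.6 expected. Now I'll unscrew with joint 6 (yaw up means j6 down), in steps.

```bash
python3 - <<'E'
from h import *
from station import manip, optics
c=np.array([577.7,-218.7])+.6*np.array([np.cos(-.278),np.sin(-.278)])
for a in(.2,.5,.8,1.1,1.3,1.43):
    q=manip.inverse_kinematics([*c,63.8],down(1.293+a)); manip.move_joints(q)
    s=manip.state(); y=Ro.from_quat(s["eef_rot"]).as_matrix()[:,1]
    print(a,round(s["t"],2),s["eef_pos"].round(2),round(np.arctan2(y[1],y[0])-1.293,3),s["contact_force"].round(1),s["wrist_torque"].round(2),round(s["opening"],1))
manip.sleep(.2); s=manip.state(); w=optics.grab_frame("wrist"); pickle.dump((s,w),open("wt.pkl","wb")); cv2.imwrite("pics/turned.png",w["pixels"][130:370,130:430])
E
```

```text
0.2 18.52 [ 579.03 -219.24   64.96] 0.197 [0.2 1.  5.7] [ 0.02 -0.03  0.04] 50.9
0.5 18.92 [ 579.17 -219.29   65.06] 0.497 [0.  0.4 6.3] [0.   0.   0.04] 50.6
0.8 19.31 [ 579.19 -219.32   65.07] 0.797 [ 0.5 -0.1  5.7] [-0.01  0.02  0.02] 50.6
1.1 19.7 [ 579.19 -219.31   65.09] 1.097 [0.8 0.3 6.9] [ 0.   -0.    0.06] 50.5
1.3 20.01 [ 579.19 -219.3    65.08] 1.297 [0.3 0.8 6.5] [-0.05 -0.07  0.05] 50.5
1.43 20.26 [ 579.18 -219.31   65.08] 1.427 [ 1.1 -0.   6.6] [-0.07 -0.01  0.03] 50.7
```

View pics/turned.png

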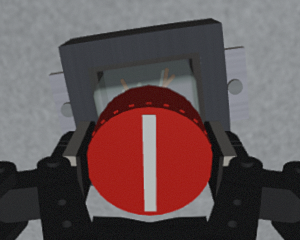

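The cap turned with the jaws: the stripe is unchanged in the tool view while the holder stayed behind. Next I'll lift to put the rim about 20 mm above the mouth (TCP z ≈ 116).

```bash
python3 - <<'E'
from h import *
from station import manip, optics
s=manip.state(); c=np.array([577.7,-218.7])+.6*np.array([np.cos(-.278),np.sin(-.278)])
for z in(67,71,80,116):
    manip.servo_line([*c,z],speed=40); s=manip.state(); print(z,round(s["t"],2),s["eef_pos"].round(2),s["contact_force"].round(1),s["wrist_torque"].round(2),round(s["opening"],1))
manip.sleep(.3); w=optics.grab_frame("wrist"); f=optics.grab_frame("scene"); t=optics.grab_frame("top")
a=cv2.resize(w["pixels"][90:390,80:480],(400,300)); sc=lambda p:cv2.resize(p,(400,300),interpolation=cv2.INTER_CUBIC)
u=f["R"]@np.array([578,-219,80])+f["t"]; u=(u[:2]/u[2]*f["fx"]+[f["cx"],f["cy"]]).astype(int)
b=sc(f["pixels"][u[1]-45:u[1]+45,u[0]-60:u[0]+60])
cv2.imwrite("pics/end.png",np.hstack([a,b])); cv2.imwrite("pics/topend.png",t["pixels"])
E
```

```text
67 20.76 [ 578.74 -219.12   67.49] [ 0.9 -0.9  2.9] [-0.12 -0.27 -0.02] 50.9
71 21.01 [ 578.   -218.8    70.73] [-0.6 -1.2 -0.4] [ 0.04 -0.01  0.03] 50.6
80 21.38 [ 578.47 -218.92   80.37] [-0.3 -0.2 -0.6] [-0.01 -0.02 -0.  ] 51.0
116 22.43 [ 578.15 -218.82  115.65] [ 0.4  0.1 -0.2] [-0.02  0.04 -0.02] 50.7
```

View pics/end.png

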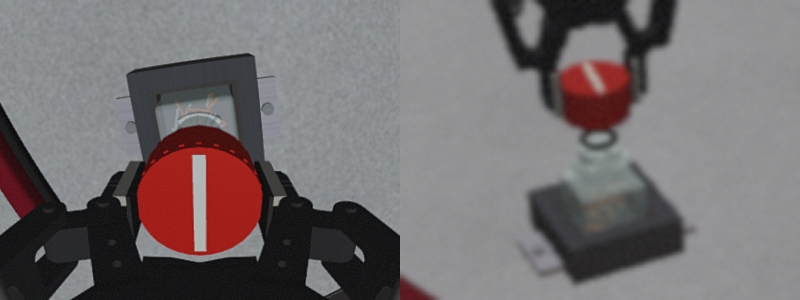

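The cap is off and level above the open mouth, with the black seal visible and the jar still seated. The wrist load is close to the cap's weight alone. I'm handing the job in.

```bash
python3 -c "
from station import manip
manip.finish_job(); s=manip.state(); print(s['t'],s['eef_pos'],s['opening'])"
```

```text
the job is handed in; nothing more can be done
the job is handed in; nothing more can be done
```

I took the red-capped jar from the tray by its cap and seated it in the holder. Then I unscrewed the cap and lifted it off, and handed in with the cap still gripped above the jar. The run took about 23 s, and hand-in reports no verdict.

- **Seating:** the tool stopped at z = 64.3 mm with 8 N downward, where about 64.6 mm was expected for a fully seated jar.
- **Unscrewing:** the gripper turned 1.427 rad counter-clockwise. The stripe stayed fixed in the wrist view, so the cap did not slip in the jaws.
- **Lift:** contact force dropped to below 0.5 N (cap weight only), with the jaws at 50.7 mm. The last picture shows the cap level over the open mouth, the jar still seated and the seal visible. By calculation the rim is about 20 mm above the mouth.
- **Disagreements:** the wrist and top cameras differed by about 3 mm on the cap's y position. I split the difference, and the grip still held square.
- **Not checked:** I took a final top view but did not look at it, so I have no end check that the other jars and desk things stayed put. The arm met no unexpected forces on the way.

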